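# Seat the rod comb in its well strip

## Robot

A 6-joint arm with a two-finger parallel gripper is mounted at the origin on a cart in front of the work surface, level with it; the furniture and walls round the work are solid. World frame = base frame: x ahead of the robot, y to its left, z up, the work surface at z = 0. Lengths are in m, angles in degrees, forces in N, time in s.
With the tool pointing down it reaches from about 0.35 to 0.875 m from the base axis. Payload 4.2 kg.
Tool frame: the origin (TCP) lies on the centre line of the jaws, within the pads' length; the fingertips stand tip_reach ahead of it and the grasp point (between the pads) is the TCP (tip_reach is the distance from the TCP to the fingertips, in m); z points along the fingers, y is the line along which they close (so a half turn about z gives the same grasp; the last joint's range is limited). The gripper opens to 87 mm and grips with 3 to 60 N. Pads are 19 mm wide; open, the fingers measure 117 mm over their backs; the gripper's body (75 mm by 190 mm) begins 51 mm behind the grasp point.
Start: joints at [-60.47, 22.042, 0.453, 0, -68.411, -14.817], TCP at [0.159, -0.604, 0.221] pointing down, gripper open.
Joint ranges: [-179.83, 179.83], [-69.29, 118.12], [-61.27, 80.66], [-181.25, 117.63], [-171.15, -9.14], [-177.46, 177.46]. Speed limits (degrees/s): [159.86, 159.86, 180, 180, 180, 180].

## Interface

Orientations are given as a 3x3 rotation matrix whose columns are the frame's x, y, z axes.
In Python, from station import sense, capture, finish_job, tip_reach gives the robot as it stands.
- The arm moves only by the tool arm_command, never from a script. Its argument "deltas" is a list of rows, each a list of 7 numbers: the turn, a rotation vector about the tool's x, y, z in rad, then the shift along the tool's x, y, z in cm, then the closure, from -1 (fully open) to 1 (shut), so that 0 is half open. In form: [[rx, ry, rz, dx, dy, dz, hand], ...]. A call has 1 to 8 rows; each row is the pose to reach, as a shift and turn from the pose commanded when the call began, along the tool's axes at that moment; what a row does not reach only later rows make up. A row lasts 1/12 s, in which the tool goes at most 41.7 mm and 7.16 degrees, less where a joint would pass 70% of its speed; a pose out of reach is approached as far as the arm can. A call with a gripper value outside its range is refused whole. The fingers move at their own pace and stop on an object; the grip force is fixed at half the most. Time passes only in rows, so rows that repeat a pose let the fingers close. It gives the time, the measured TCP pose, the force, the opening and the grip force at its end, in the units of the state.
- sense(): the state, without advancing time (a new reading comes with each control period).
- capture(name): name is "side" or "top" or "wrist"; returns a dict with "pixels" (400x640x3 uint8, blue, green, red), "fovy" (degrees; the focal length in pixels is half the picture's height over the tangent of half this angle, whatever the lens; pixels are square), "cx", "cy" (the principal point, pixels), "rvec" (rotation vector, rad) and "tvec" (3), from world to camera coordinates, as OpenCV has them. Camera axes: x right, y down, z forward; pixel columns grow to the right and rows downward; lengths in m; the calibration is good to about 2 mm. A picture is of the moment at which its call begins. There is no depth.
- finish_job(): hands the job in; it is judged then, once.
The state is a dict: "time_s": time; "joints": joint angles; "joint_velocities": joint speeds; "effort": joint torques, N m; "tcp_pos": TCP position; "ee_rot": TCP orientation; "wrist_force": force on the tool from outside, world axes, zero at the start; "moment": the same for the moment, N m; "gripper_width": opening from 0.0 (shut) to 1.0 (fully open); "gripper_force": force on a finger pad.
Only numpy, scipy, OpenCV 4.12 (cv2) and the standard library are available. Lean on these libraries where they do the work, as an engineer would, in place of code of your own. Each camera call takes 0.05 s, during which the arm holds its last target. There are 200 camera calls.

## Task

Take the white six-rod comb out of its stand and lower it into the grey well strip in the metal holder so that every rod enters its own well. The strip lies loosely off-centre along its trough, so feel for the wells gently; only when the rods are in, press comb and strip down together, without force beyond what the stiff fit needs, until the strip is fully home, flush with the holder's rim, and let go, leaving the comb upright. Do not disturb the vials and the beaker.

Things in the scene. Friction and masses are not known exactly. Their poses are not given: they have to be found in the camera images.
- comb_grip (a point): Centre of the comb's grip tab (12 mm thick in x, 50 mm long in y, 34 mm high); y runs along the row of rods, z up. It lies 17 mm below the tab's top, 33 mm above the underside of the comb's bar, 63 mm above the rod tips. The comb is the same after a half turn.
- comb: Loose white plastic comb, 80 mm high, about 90 g: six round rods (8 mm, last 4 mm tapering to 7 mm) 20 mm apart along y, 30 mm long, under a bar 10 mm (x) by 156 mm (y), 16 mm high, with the grip tab on its middle. Origin: mid-row at the rod tips. It breaks if it bears on strip or holder with more than 40 N.
- stand: Grey plastic comb stand, fixed, 56 x 172 mm, 52 mm high; origin at the centre of its underside, y along the comb. The comb hangs in it upright, its bar's ends in two notches open at the top (floors 42 mm above the bench); lifted straight up by 35 mm it is clear.
- holder: Aluminium holder, fixed, 62 mm (x) by 202 mm (y), rim 46 mm above the bench; origin at the centre of its underside, y along the row of wells. The grey well strip lies in its trough (38 x 184 mm), its row of wells on the holder's x = 0 line but its middle anywhere from -11 to +11 mm along y: not reported, to be felt or seen.
- holder_rim (a point): Middle of the holder's rim plane, 46 mm above the bench. The strip in it is 34 mm (x) by 150 mm (y), six wells 20 mm apart, each 10 mm (y) by 12 mm (x), 36 mm deep, solid lands between. At the start its top is 54 mm above the bench, 8 mm proud of the rim. It shifts along y only if pushed with over 30 N.
- strip (a joint): How far the strip is pressed down: 0 as found, 8 mm proud of the rim; 0.008 m = home, flush with the rim, on a hard stop. It slides stiffly (about 14 N) and stays where left. Not to be pressed down over 6 mm before the rods are in. The comb is fully in when its bar rests on the strip's top.
- sample_vial: Capped vial with soil sample, 46 mm diameter, 90 mm high, behind the stand or the holder; origin at the centre of its underside. Leave alone.
- beaker: Glass beaker, 78 x 85 mm, 97 mm high; origin at the centre of its underside. Leave alone.
- empty_vial: Empty glass vial, 46 mm diameter, 82 mm high; origin at the centre of its underside. Leave alone.

How it is judged (in metres and radians):
On the way, in this order (a step that is already met when the one before it is completed fails the run):
1. the comb is lifted clear of its stand (z of comb_grip in the frame of stand above 0.097 m), for 0.1 s.
2. all six rods are well down in their wells (14 mm or more) before the strip has been pressed down by 6 mm (z of comb_grip in the frame of holder below 0.097 m and value of joint strip below 0.006 m and x of comb_grip in the frame of holder between -0.004 and 0.004 m and y of comb_grip in the frame of holder between -0.014 and 0.014 m and angle between comb_grip's own z axis and vertical below 0.08 rad and angle between the y axis of comb_grip and the y axis of holder, either way round below 0.06 rad), for 0.05 s.
At the end, for the whole second after the job is handed in: Strip pressed home (over 6.5 of 8 mm); comb at rest in it, upright within 0.05 rad, grip point under 81.5 mm above the holder's underside, within 4 mm of its centre line (x) and 14 mm of its middle (y), row parallel to the holder within 0.06 rad (value of joint strip above 0.0065 m and z of comb_grip in the frame of holder below 0.0815 m and x of comb_grip in the frame of holder between -0.004 and 0.004 m and y of comb_grip in the frame of holder between -0.014 and 0.014 m and angle between comb_grip's own z axis and vertical below 0.05 rad and angle between the y axis of comb_grip and the y axis of holder, either way round below 0.06 rad and linear speed of comb below 0.02 m/s); the robot touches nothing.
It fails at once if the comb bears on strip or holder with more than 40 N (contact force between comb and holder above 40 N).
It fails at once if a vial or the beaker is moved by more than 25 mm (distance of any of sample_vial, beaker, empty_vial from where it was at the start of the episode above 0.025 m).
It also fails if it takes over 70 s, if anything falls off the work surface, if the arm or the gripper's body presses on something with over 40 N, if the wrist force passes 120 N, or if a joint passes its speed limit or range.

## Working session

There is one attempt and no reset: what is moved stays moved. The work goes in short steps, Python scripts to look and compute and a tool call to move; the robot and the scene stay as the last step left them, time stands still between calls to the robot, and variables do not carry over. Pictures are saved under pics/ and viewed, at most 10 in all, crops included, and the job is handed in when it is done.

Besides the shell and the picture viewer there is one more tool, called after "Emit:" as name([rows], argument=value, ...), one row to a line, values as JSON. arm_command: Moves the arm, as the interface text tells. Its arguments: {"type":"object","properties":{"deltas":{"type":"array"}},"required":["deltas"]}

```bash
ls; mkdir -p pics; cat > h.py <<'E'
import numpy as np, cv2
from station import sense, capture, finish_job, tip_reach
def cam(n):
    c=capture(n); R=cv2.Rodrigues(np.array(c["rvec"],float))[0]; t=np.array(c["tvec"],float).ravel()
    c["R"],c["t"],c["f"]=R,t,200/np.tan(np.radians(c["fovy"])/2); return c
def ray(c,u,v):
    d=c["R"].T@np.array([(u-c["cx"])/c["f"],(v-c["cy"])/c["f"],1.]); return -c["R"].T@c["t"],d
def onz(c,u,v,z):
    o,d=ray(c,u,v); return o+d*(z-o[2])/d[2]
def proj(c,p):
    q=c["R"]@np.array(p)+c["t"]; return q[:2]/q[2]*c["f"]+[c["cx"],c["cy"]]
def tri(obs):
    A=np.zeros((3,3));b=np.zeros(3)
    for c,u,v in obs:
        o,d=ray(c,u,v); d/=np.linalg.norm(d); M=np.eye(3)-np.outer(d,d); A+=M;b+=M@o
    return np.linalg.solve(A,b)
E
python3 - <<'E'
from h import *
print(tip_reach, {k:np.round(v,3).tolist() for k,v in sense().items()})
for n in ("top","side"):
    c=cam(n); cv2.imwrite(f"pics/{n}0.png",c["pixels"]); print(n,-c["R"].T@c["t"],c["f"],c["cx"],c["cy"]); np.save(f"pics/{n}0.npy",c,allow_pickle=True)
E
```

```text
pics
0.019 {'time_s': 0.0, 'joints': [-60.471, 22.09, 0.381, -0.03, -68.412, -14.816], 'joint_velocities': [0.033, 0.06, -0.044, -0.052, 0.047, 0.045], 'effort': [-0.0, -39.067, 18.741, 4.22, 0.011, -0.0], 'tcp_pos': [0.159, -0.604, 0.22], 'ee_rot': [[-0.967, -0.254, -0.001], [-0.254, 0.967, 0.002], [0.0, 0.002, -1.0]], 'wrist_force': [-1.586, 0.403, 0.031], 'moment': [-0.01, 0.025, -0.066], 'gripper_force': 0.0, 'gripper_width': 1.0}
top [0.50699308 0.22791126 0.93640982] 386.00268244105155 319.2044368525665 198.74943390969926
side [0.12575471 0.76303396 0.55591613] 421.10149011722694 319.8250543756921 188.81974465287166
```

View pics/top0.png

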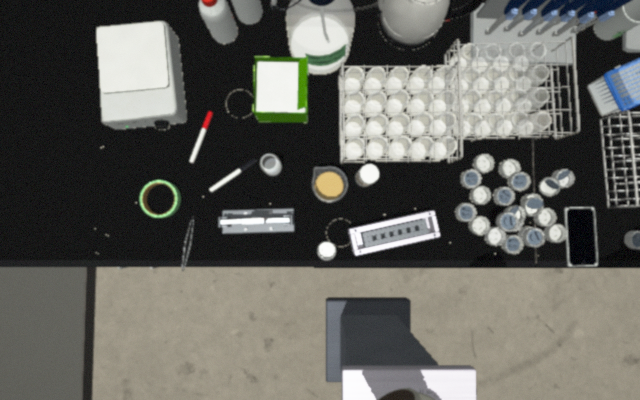

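View pics/side0.png

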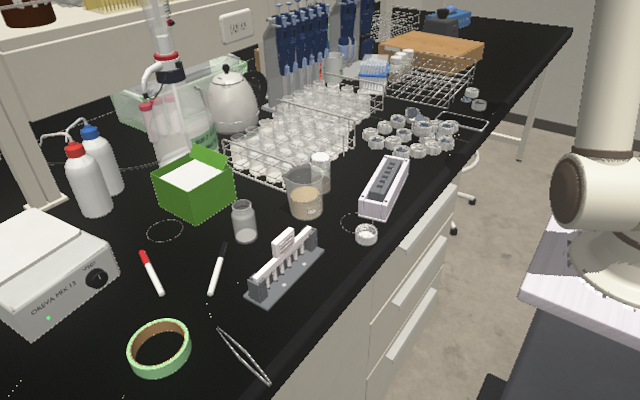

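Top view: the stand with comb is at about (257,220) and the holder at (394,233); the beaker is at (330,183) and vials at (271,164), (367,175) and (326,250). Side view: the comb tab is at about (285,240), the holder at (384,187).

```bash
python3 - <<'E'
from h import *
t=np.load("pics/top0.npy",allow_pickle=True).item(); s=np.load("pics/side0.npy",allow_pickle=True).item()
print("tab",tri([(t,257,221),(s,285,238)]).round(3), onz(t,257,221,.09).round(3))
for n,p in {"h0":(357,245),"h1":(432,219),"hc":(394,233)}.items(): print(n,onz(t,*p,.046).round(3))
print("holder tri",tri([(t,394,233),(s,386,184)]).round(3))
for n,p in {"s0":(221,220),"s1":(293,221),"beaker":(330,183),"v":(367,175),"v2":(326,250),"v3":(271,164)}.items(): print(n,onz(t,*p,.05).round(3))
a=cv2.resize(t["pixels"][195:265,205:305],None,fx=4,fy=4,interpolation=cv2.INTER_CUBIC)
b=cv2.resize(t["pixels"][195:265,340:450],None,fx=4,fy=4,interpolation=cv2.INTER_CUBIC)
b=b[:,:400]
d=cv2.resize(s["pixels"][150:310,240:440],(800,600)[:1]*0 or None,fx=3,fy=3) if 0 else s["pixels"]
cv2.imwrite("pics/crop.png",np.hstack([a,b]))
E
```

```text
tab [0.504 0.355 0.079] [0.503 0.353 0.09 ]
h0 [0.449 0.129 0.046]
h1 [ 0.509 -0.045  0.046]
hc [0.476 0.044 0.046]
holder tri [0.476 0.04  0.028]
s0 [0.505 0.441 0.05 ]
s1 [0.503 0.276 0.05 ]
beaker [0.591 0.192 0.05 ]
v [0.61  0.106 0.05 ]
v2 [0.437 0.201 0.05 ]
v3 [0.635 0.328 0.05 ]
```

View pics/crop.png

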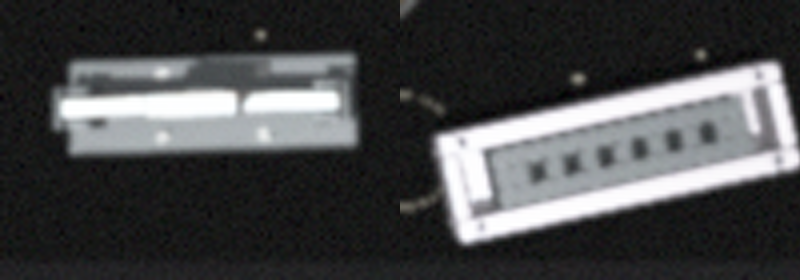

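The crop shows the stand row nearly along the world y axis, and the holder turned about 12° with six dark wells. Next I'll move to where the wrist camera can see them.

```bash
cat >> h.py <<'E'
from scipy.spatial.transform import Rotation as Ro
def goal(p,yaw):
    "yaw = world angle of tool x, deg; tool down. Prints rotvec(rad), shift(cm) in tool axes"
    s=sense(); R=np.array(s["ee_rot"]); a=np.radians(yaw)
    G=np.array([[np.cos(a),np.sin(a),0],[np.sin(a),-np.cos(a),0],[0,0,-1]])
    print("rot",Ro.from_matrix(R.T@G).as_rotvec().round(4),"shift",(R.T@(np.array(p)-s["tcp_pos"])*100).round(2),"F",np.round(s["wrist_force"],1),"t",s["time_s"])
E
python3 -c "
from h import *
goal([.46,-.2,.28],-90)"
```

```text
rot [ 1.7000e-03  1.2000e-03 -1.3142e+00] shift [-39.41  31.44  -5.9 ] F [-0.8 -0.4 -0. ] t 0.1
```

Emit:
arm_command([
  [0,0,-0.12,-4,3.2,-1,-1],
  [0,0,-0.24,-8,6.4,-2,-1],
  [0,0,-0.36,-12,9.6,-3,-1],
  [0,0,-0.48,-16,12.8,-4,-1],
  [0,0,-0.6,-20,16,-5,-1],
  [0,0,-0.72,-23,18.5,-6,-1],
  [0,0,-0.84,-26,21,-6,-1],
  [0,0,-0.96,-29,23.5,-6,-1],
])

```text
time_s: 0.77
tcp_pos: [0.354, -0.3386, 0.279]
ee_rot: [[-0.341, -0.94, 0.001], [-0.94, 0.341, -0.001], [0.0, -0.001, -1.0]]
wrist_force: [0.9, -1.2, 0.2]
gripper_width: 0.994
gripper_force: 0.0
```

```bash
python3 -c "
from h import *
goal([.43,.04,.29],-80)"
```

```text
rot [-1.100e-03 -5.000e-04 -5.228e-01] shift [-38.18   5.78  -1.12] F [ 0.9 -1.2  0.2] t 0.7667
```

Emit:
arm_command([
  [0,0,-0.12,-4,0.5,-0.1,-1],
  [0,0,-0.24,-8,1,-0.2,-1],
  [0,0,-0.36,-12,1.5,-0.4,-1],
  [0,0,-0.48,-16,2,-0.6,-1],
  [0,0,-0.48,-20,2.5,-0.8,-1],
  [0,0,-0.48,-24,3,-0.9,-1],
  [0,0,-0.48,-28,4,-1,-1],
  [0,0,-0.48,-32,5,-1,-1],
])

```text
time_s: 1.43
tcp_pos: [0.4169, -0.0208, 0.2883]
ee_rot: [[0.126, -0.992, 0.0], [-0.992, -0.126, 0.0], [-0.0, -0.0, -1.0]]
wrist_force: [2.0, -0.6, -0.4]
gripper_width: 1.002
gripper_force: 0.0
```

Emit:
arm_command([
  [0,0,0,0,0,0,-1],
  [0,0,0,0,0,0,-1],
  [0,0,0,0,0,0,-1],
])

```text
time_s: 1.68
tcp_pos: [0.4169, -0.0227, 0.288]
ee_rot: [[0.127, -0.992, -0.001], [-0.992, -0.127, -0.0], [0.0, 0.001, -1.0]]
wrist_force: [0.1, -0.7, 0.1]
gripper_width: 1.0
gripper_force: 0.0
```

```bash
python3 -c "
from h import *
c=cam('wrist'); cv2.imwrite('pics/w1.png',c['pixels']); np.save('pics/w1.npy',c,allow_pickle=True); print(-c['R'].T@c['t'],c['R'],c['f'],proj(c,[.476,.042,.046]), proj(c,[.503,.354,.09]))
s=sense();print(s['tcp_pos'],s['wrist_force'])"
```

```text
[ 0.42901929 -0.10100645  0.45006253] [[-9.91871181e-01 -1.27244482e-01  6.34089079e-04]
 [-1.21507705e-01  9.48609052e-01  2.92192991e-01]
 [-3.77814484e-02  2.89740761e-01 -9.56359166e-01]] 308.78675501683455 [272.32349377 212.43865611] [233.6872215  410.88032994]
[ 0.41690202 -0.02334257  0.28799357] [-0.29997588 -0.83794224  0.46265954]
```

View pics/w1.png

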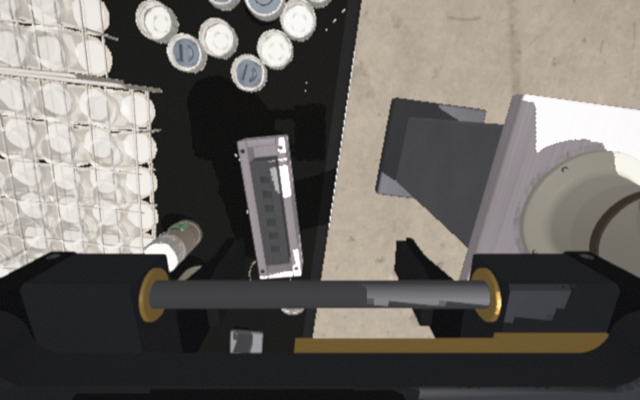

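The wrist view shows the holder at about (268,205), with wells at column ~267, rows 180-255. I'll go in lower for a measuring view.

```bash
python3 -c "
from h import *
goal([.455,.10,.17],-83)"
```

```text
rot [ 0.0008 -0.0001  0.0031] shift [-11.76  -5.33  11.79] F [-0.3 -0.8  0.5] t 1.7333
```

Emit:
arm_command([
  [0,0,0,-2.5,-1.1,2.5,-1],
  [0,0,0,-5,-2.2,5,-1],
  [0,0,0,-7.5,-3.3,7.5,-1],
  [0,0,0,-10,-4.4,10,-1],
  [0,0,0,-11.8,-5.3,11.8,-1],
  [0,0,0,-11.8,-5.3,11.8,-1],
  [0,0,0,-11.8,-5.3,11.8,-1],
  [0,0,0,-11.8,-5.3,11.8,-1],
])

```text
time_s: 2.4
tcp_pos: [0.4554, 0.0996, 0.1707]
ee_rot: [[0.124, -0.992, 0.0], [-0.992, -0.124, -0.0], [0.0, -0.0, -1.0]]
wrist_force: [-0.4, -0.8, -0.4]
gripper_width: 1.0
gripper_force: 0.0
```

```bash
python3 -c "
from h import *
c=cam('wrist'); np.save('pics/w2.npy',c,allow_pickle=True); print(-c['R'].T@c['t'],proj(c,[.476,.042,.046]))
cv2.imwrite('pics/w2.png',cv2.resize(c['pixels'][0:280,160:480],None,fx=2.1,fy=2.1,interpolation=cv2.INTER_CUBIC))
s=sense();print(s['tcp_pos'],s['wrist_force'])"
```

```text
[0.4670268  0.02120243 0.33282259] [306.98005499 132.03195058]
[0.45544158 0.09968094 0.17117683] [0.95949872 0.79053756 0.17033647]
```

View pics/w2.png

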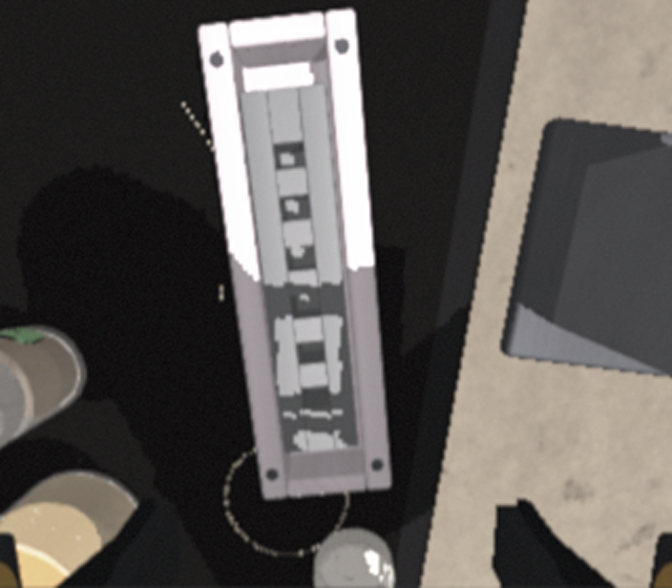

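Crop view (scale 2.1, offset 160): rim screws at (216,59), (342,45), (272,474), (377,465). The lands between wells are centred near rows 182, 231, 279, 329 and 376, with the strip mid-row near (301,279).

```bash
python3 - <<'E'
from h import *
c=np.load('pics/w2.npy',allow_pickle=True).item()
f=lambda x,y,z:onz(c,160+x/2.1,y/2.1,z)
P=[f(*p,.046) for p in [(216,59),(342,45),(272,474),(377,465)]]
ctr=np.mean(P,axis=0); print("screws",np.round(P,4).tolist(),"ctr",ctr.round(4), np.linalg.norm(P[0]-P[2]),np.linalg.norm(P[0]-P[1]))
a=P[2]-P[0]+P[3]-P[1]; print("yaw of y axis vs world y",np.degrees(np.arctan2(-a[0],a[1])))
ya=a/np.linalg.norm(a); xa=np.array([ya[1],-ya[0],0])
# outer corners
Q=[f(*p,.046) for p in [(199,27),(353,11),(264,498),(391,487)]]
print("corners",np.mean(Q,axis=0).round(4),[np.linalg.norm(Q[0]-Q[2]),np.linalg.norm(Q[1]-Q[3]),np.linalg.norm(Q[0]-Q[1])])
b=Q[2]-Q[0]+Q[3]-Q[1]; print(np.degrees(np.arctan2(-b[0],b[1])))
for p in [(291,182),(296,231),(301,279),(307,329),(312,376),(285,88),(318,450)]:
    q=f(*p,.054)-ctr; print(p,"holder y",(q@ya).round(4),"x",(q@xa).round(4))
t=np.load("pics/top0.npy",allow_pickle=True).item()
# check height: screw 4 corners in top view vs wrist by tri of holder centre
print("tri",tri([(t,394.3,233),(c,*proj(c,ctr))]).round(4))
E
```

```text
screws [[0.5217, -0.0369, 0.046], [0.473, -0.0479, 0.046], [0.483, 0.1344, 0.046], [0.4344, 0.1237, 0.046]] ctr [0.478  0.0433 0.046 ] 0.1756000101681806 0.049872856581806936
yaw of y axis vs world y 12.709909929045805
corners [0.4778 0.0435 0.046 ] [np.float64(0.19902842530394796), np.float64(0.1988585209872785), np.float64(0.060114743611624215)]
12.709756769831676
(291, 182) holder y -0.0393 x 0.0004
(296, 231) holder y -0.0203 x 0.0005
(301, 279) holder y -0.001 x 0.0006
(307, 329) holder y 0.0201 x 0.0004
(312, 376) holder y 0.0408 x 0.0005
(285, 88) holder y -0.0734 x -0.0013
(318, 450) holder y 0.0752 x 0.0015
tri [0.4772 0.0434 0.048 ]
```

```bash
python3 -c "
from h import *
goal([.49,.42,.20],-90)"
```

```text
rot [-0.0014  0.0004  0.1238] shift [-31.36  -7.39  -2.86] F [1.  0.8 0.2] t 2.45
```

Emit:
arm_command([
  [0,0,0.06,-1,0,-3,-1],
  [0,0,0.12,-5,-1,-3,-1],
  [0,0,0.12,-9,-2,-3,-1],
  [0,0,0.12,-13,-3,-3,-1],
  [0,0,0.12,-17,-4,-3,-1],
  [0,0,0.12,-21,-5,-3,-1],
  [0,0,0.12,-25,-6,-3,-1],
  [0,0,0.12,-29,-7,-3,-1],
])

```text
time_s: 3.12
tcp_pos: [0.4889, 0.3983, 0.2022]
ee_rot: [[0.004, -1.0, 0.002], [-1.0, -0.004, 0.002], [-0.002, -0.002, -1.0]]
wrist_force: [0.4, 0.2, -0.1]
gripper_width: 0.998
gripper_force: 0.0
```

Emit:
arm_command([
  [0,0,0,-2,0,0,-1],
  [0,0,0,-2,0,0,-1],
  [0,0,0,-2,0,0,-1],
  [0,0,0,-2,0,0,-1],
])

```text
time_s: 3.45
tcp_pos: [0.4883, 0.4161, 0.2011]
ee_rot: [[0.005, -1.0, 0.0], [-1.0, -0.005, 0.001], [-0.001, -0.0, -1.0]]
wrist_force: [0.3, -0.4, 0.7]
gripper_width: 0.998
gripper_force: 0.0
```

```bash
python3 -c "
from h import *
c=cam('wrist'); np.save('pics/w3.npy',c,allow_pickle=True); print(-c['R'].T@c['t'],proj(c,[.503,.354,.092]))
cv2.imwrite('pics/w3.png',cv2.resize(c['pixels'][0:280,160:480],None,fx=2.1,fy=2.1,interpolation=cv2.INTER_CUBIC))
s=sense();print(s['tcp_pos'],s['ee_rot'],s['wrist_force'])"
```

```text
[0.49036589 0.33694083 0.36320719] [304.79959471 130.01264965]
[0.48828103 0.41580788 0.20124104] [[ 4.20920442e-03 -9.99991027e-01  4.78448382e-04]
 [-9.99990962e-01 -4.20891651e-03  6.01181837e-04]
 [-5.99162693e-04 -4.80974555e-04 -9.99999705e-01]] [-0.15453972 -0.08616242 -0.57844943]
```

View pics/w3.png

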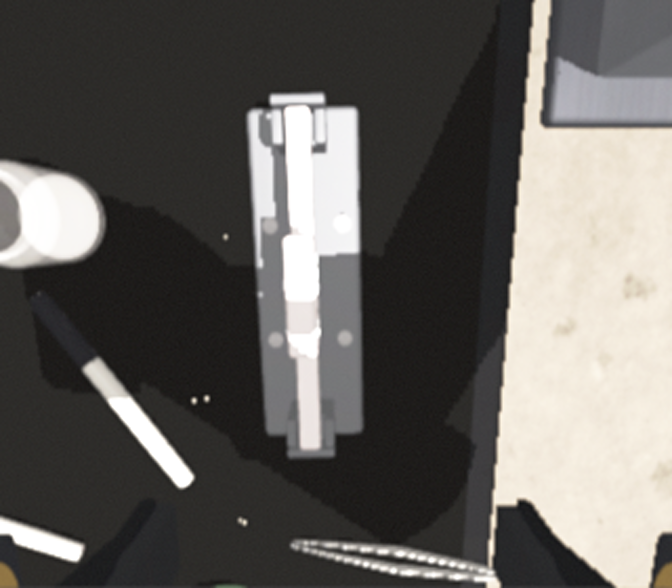

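Crop: the bar runs from (298,108) to (310,448), the tab top spans rows 236-356 centred at about (301.5,296). The tab is white against the grey stand.

```bash
python3 - <<'E'
from h import *
c=np.load('pics/w3.npy',allow_pickle=True).item(); t=np.load("pics/top0.npy",allow_pickle=True).item()
f=lambda x,y,z:onz(c,160+x/2.1,y/2.1,z)
a,b=f(298,108,.058),f(310,449,.058); d=b-a
print("bar",a.round(4),b.round(4),((a+b)/2).round(4),np.linalg.norm(d),"yaw",np.degrees(np.arctan2(-d[0],d[1])))
e,g=f(300,236,.092),f(303,357,.092);print("tab",e.round(4),g.round(4),((e+g)/2).round(4),np.linalg.norm(g-e))
# height from tab's two ends across views: bar ends in top crop (61,107),(338,100) /4 + (205,195)
for o,w in (((62,107),(310,449)),((338,100),(298,108))):
    print("tri",tri([(t,205+o[0]/4,195+o[1]/4),(c,160+w[0]/2.1,w[1]/2.1)]).round(4))
goal([(e+g)[0]/2,.355,.13],-90)
E
```

```text
bar [0.5066 0.2874 0.058 ] [0.5024 0.4414 0.058 ] [0.5045 0.3644 0.058 ] 0.15406948046739619 yaw 1.562043601177391
tab [0.5045 0.3395 0.092 ] [0.5038 0.3886 0.092 ] [0.5041 0.3641 0.092 ] 0.049107433437321525
tri [0.5016 0.4362 0.0733]
tri [0.5065 0.285  0.0445]
rot [-0.0005  0.0006  0.0042] shift [ 6.09 -1.56  7.12] F [-0.2 -0.1 -0.6] t 3.5
```

Emit:
arm_command([
  [0,0,-0.023,2.5,-0.8,2,-1],
  [0,0,-0.023,5.2,-1.6,4.5,-1],
  [0,0,-0.023,5.2,-1.6,7.5,-1],
  [0,0,-0.023,5.2,-1.6,10,-1],
  [0,0,-0.023,5.2,-1.6,12.2,-1],
  [0,0,-0.023,5.2,-1.6,12.2,-1],
  [0,0,-0.023,5.2,-1.6,12.2,-1],
  [0,0,-0.023,5.2,-1.6,12.2,-1],
])

```text
time_s: 4.17
tcp_pos: [0.5053, 0.3657, 0.0804]
ee_rot: [[0.029, -1.0, 0.003], [-1.0, -0.029, 0.002], [-0.002, -0.003, -1.0]]
wrist_force: [0.4, 0.3, 0.3]
gripper_width: 0.995
gripper_force: 0.0
```

Emit:
arm_command([
  [0,0,0,0,0,0,0.3],
  [0,0,0,0,0,0,0.5],
  [0,0,0,0,0,0,0.6],
  [0,0,0,0,0,0,0.7],
  [0,0,0,0,0,0,1],
  [0,0,0,0,0,0,1],
  [0,0,0,0,0,0,1],
  [0,0,0,0,0,0,1],
])

```text
time_s: 4.83
tcp_pos: [0.5041, 0.3656, 0.0782]
ee_rot: [[0.029, -1.0, -0.0], [-1.0, -0.029, -0.0], [0.0, 0.0, -1.0]]
wrist_force: [-0.4, -0.1, 0.3]
gripper_width: 0.479
gripper_force: 0.0
```

```bash
python3 -c "
from h import *
s=sense();print(s['tcp_pos'],s['wrist_force'],s['moment'],s['gripper_width'],s['gripper_force']);goal([.5043,.364,.135],-88.4)"
```

```text
[0.50414666 0.36557441 0.07820628] [-0.36438755 -0.09630709  0.26404072] [ 0.02534567  0.1112762  -0.06834652] 0.47892519558679814 0.0
rot [ 0.0001 -0.0001  0.0012] shift [ 0.16 -0.01 -5.68] F [-0.4 -0.1  0.3] t 4.8333
```

Emit:
arm_command([
  [0,0,0,0.1,0,0,1],
  [0,0,0,0.1,0,0,1],
  [0,0,0,0.1,0,0,1],
  [0,0,0,0.1,0,0,1],
  [0,0,0,0.1,0,0,1],
  [0,0,0,0.1,0,0,1],
  [0,0,0,0.1,0,0,1],
  [0,0,0,0.1,0,0,1],
])

```text
time_s: 5.5
tcp_pos: [0.5042, 0.3646, 0.0782]
ee_rot: [[0.029, -1.0, -0.0], [-1.0, -0.029, -0.0], [0.0, 0.0, -1.0]]
wrist_force: [-0.7, -0.6, 0.7]
gripper_width: 0.135
gripper_force: 30.0
```

Emit:
arm_command([
  [0,0,0,0,0,0,1],
  [0,0,0,0,0,0,1],
  [0,0,0,0,0,0,1],
  [0,0,0,0,0,0,1],
])

```text
time_s: 5.83
tcp_pos: [0.5042, 0.3645, 0.0782]
ee_rot: [[0.029, -1.0, -0.0], [-1.0, -0.029, -0.0], [0.0, 0.0, -1.0]]
wrist_force: [0.6, -0.6, -0.5]
gripper_width: 0.134
gripper_force: 30.0
```

Emit:
arm_command([
  [0,0,0,0,0,-0.7,1],
  [0,0,0,0,0,-1.5,1],
  [0,0,0,0,0,-2.5,1],
  [0,0,0,0,0,-4,1],
  [0,0,0,0,0,-6,1],
  [0,0,0,0,0,-8,1],
  [0,0,0,0,0,-10,1],
  [0,0,0,0,0,-11.2,1],
])

```text
time_s: 6.5
tcp_pos: [0.5051, 0.3653, 0.1943]
ee_rot: [[0.029, -1.0, 0.004], [-1.0, -0.029, 0.003], [-0.003, -0.004, -1.0]]
wrist_force: [0.7, 0.3, -0.8]
gripper_width: 0.134
gripper_force: 30.0
```

```bash
python3 -c "
from h import *
s=sense();print(s['tcp_pos'],s['wrist_force'],s['moment'],s['gripper_width'],s['gripper_force']);goal([.478,.0434,.19],-90+12.7)"
```

```text
[0.50512211 0.36528509 0.19431344] [ 0.67709645  0.34658739 -0.83137204] [0.04567772 0.05221435 0.0534268 ] 0.13432753780373333 29.95026022195816
rot [-0.0043  0.0029 -0.1922] shift [32.1   3.66  0.31] F [ 0.7  0.3 -0.8] t 6.5
```

Emit:
arm_command([
  [0,0,0,1.5,0,0,1],
  [0,0,-0.03,4,0.4,0,1],
  [0,0,-0.06,8,0.9,0,1],
  [0,0,-0.09,12,1.4,0,1],
  [0,0,-0.12,16,1.8,0,1],
  [0,0,-0.15,20,2.3,0,1],
  [0,0,-0.18,24,2.8,0,1],
  [0,0,-0.192,27.5,3.2,0,1],
])

```text
time_s: 7.17
tcp_pos: [0.4786, 0.0859, 0.1905]
ee_rot: [[0.22, -0.976, -0.0], [-0.976, -0.22, -0.0], [-0.0, 0.0, -1.0]]
wrist_force: [0.3, -0.4, -0.1]
gripper_width: 0.134
gripper_force: 30.0
```

Emit:
arm_command([
  [0,0,0,1.5,0,0,1],
  [0,0,0,3,0,0,1],
  [0,0,0,4,0,0,1],
  [0,0,0,4,0,0,1],
  [0,0,0,4,0,0,1],
  [0,0,0,4,0,0,1],
])

```text
time_s: 7.67
tcp_pos: [0.4888, 0.0501, 0.1902]
ee_rot: [[0.219, -0.976, -0.0], [-0.976, -0.219, 0.0], [-0.0, 0.0, -1.0]]
wrist_force: [-0.7, 0.7, -0.5]
gripper_width: 0.133
gripper_force: 30.0
```

```bash
python3 -c "
from h import *
s=sense();print(s['tcp_pos'],s['wrist_force'],s['moment']);goal([.478,.0434,.135],-90+12.7)
c=cam('wrist'); np.save('pics/w4.npy',c,allow_pickle=True)
cv2.imwrite('pics/w4.png',cv2.resize(c['pixels'][40:320,160:480],None,fx=2.1,fy=2.1,interpolation=cv2.INTER_CUBIC))"
```

```text
[0.48881687 0.05007477 0.190211  ] [-0.68587673  0.7209184  -0.54950543] [ 0.02637518  0.11465634 -0.00604063]
rot [ 0.0001  0.0002 -0.0004] shift [0.41 1.2  5.52] F [-0.7  0.7 -0.5] t 7.6667
```

View pics/w4.png

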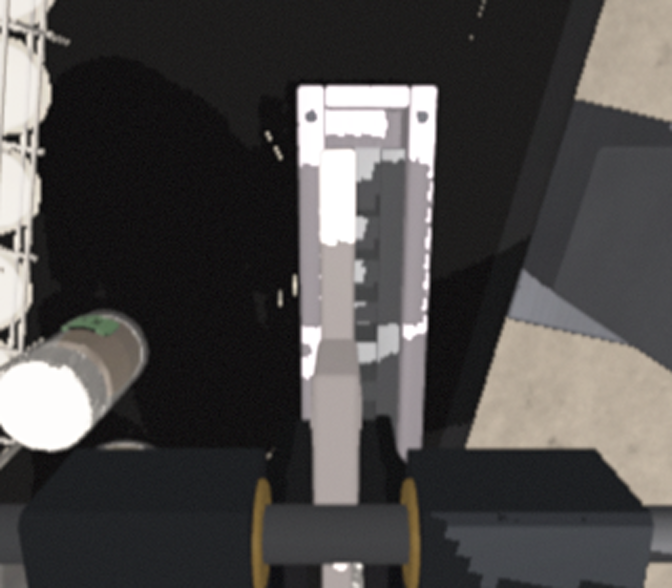

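The view shows the bar's near end at crop (338,152) with the tab below it, and the near rim screws at (311,117) and (422,116). I'll use them to find the comb's offset in the hand.

```bash
python3 - <<'E'
from h import *
c=np.load('pics/w4.npy',allow_pickle=True).item(); s=sense(); R=np.array(s['ee_rot']); p=np.array(s['tcp_pos'])
f=lambda x,y,z:onz(c,160+x/2.1,40+y/2.1,z)
for n,q,z in (("bar end L",(319.5,150),.170),("bar end R",(356,150),.170),("bar low L",(322,335),.170),("bar low R",(354,335),.170),("scr1",(311,117),.046),("scr2",(422,116),.046)):
    P=f(*q,z); print(n,P.round(4),"tool",(R.T@(P-p)*1000).round(1))
E
```

```text
bar end L [ 0.5121 -0.025   0.17  ] tool [78.6 -6.1 20.2]
bar end R [ 0.5025 -0.0272  0.17  ] tool [78.6  3.7 20.2]
bar low L [0.5003 0.0255 0.17  ] tool [26.7 -5.8 20.2]
bar low R [0.4912 0.0235 0.17  ] tool [26.7  3.6 20.2]
scr1 [ 0.5215 -0.0366  0.046 ] tool [ 92.  -12.7 144.2]
scr2 [ 0.4733 -0.0479  0.046 ] tool [ 92.4  36.8 144.2]
```

Emit:
arm_command([
  [0,0,0,0.15,0.6,1,1],
  [0,0,0,0.32,1.27,2,1],
  [0,0,0,0.32,1.27,4,1],
  [0,0,0,0.32,1.27,5.5,1],
  [0,0,0,0.32,1.27,6.5,1],
  [0,0,0,0.32,1.27,6.5,1],
  [0,0,0,0.32,1.27,6.5,1],
  [0,0,0,0.32,1.27,6.5,1],
])

```text
time_s: 8.38
tcp_pos: [0.4779, 0.0445, 0.126]
ee_rot: [[0.22, -0.975, 0.001], [-0.975, -0.22, 0.0], [0.0, -0.001, -1.0]]
wrist_force: [0.1, -0.7, -0.7]
gripper_width: 0.131
gripper_force: 30.0
```

```bash
python3 -c "
from h import *
s=sense();print(s['tcp_pos'],s['wrist_force'],s['moment'])
c=cam('side'); print(proj(c,[.478,.043,.054]))
c2=cam('wrist'); np.save('pics/w5.npy',c2,allow_pickle=True)
q=proj(c,[.478,.043,.054]).astype(int); a=c['pixels'][q[1]-50:q[1]+50,q[0]-50:q[0]+50]
A=cv2.resize(a,(400,400),interpolation=cv2.INTER_CUBIC); B=cv2.resize(c2['pixels'][60:260,240:440],(400,400),interpolation=cv2.INTER_CUBIC)
cv2.imwrite('pics/w5.png',np.hstack([A,B]))"
```

```text
[0.4779304  0.04449036 0.12596386] [ 0.13982952 -0.69040885 -0.67950022] [-0.04294788  0.12314566  0.02490226]
[385.13813312 174.39599132]
```

View pics/w5.png

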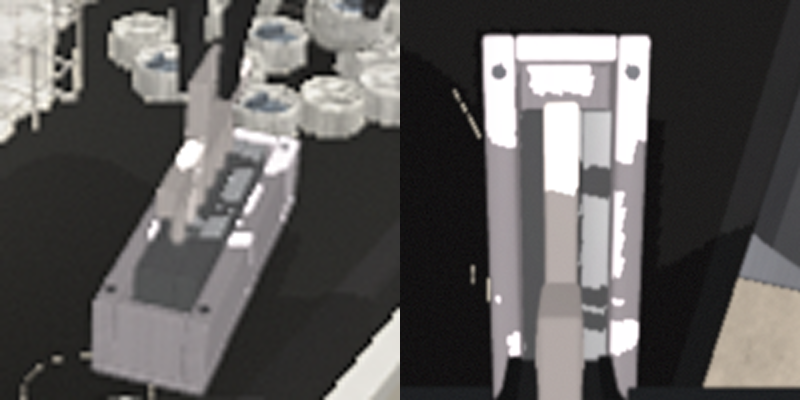

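Side and wrist views show the comb hanging just over the strip and parallel to it. In the wrist crop the bar centre is at column 562, the rim mid at 565, the bar end at row 101, the strip end at row 108 and the screws at row 72.

```bash
python3 - <<'E'
from h import *
c=np.load('pics/w5.npy',allow_pickle=True).item(); s=sense(); R=np.array(s['ee_rot']); p=np.array(s['tcp_pos'])
f=lambda x,y,z:onz(c,240+(x-400)/2,60+y/2,z)
for n,q,z in (("bar end",(562,101),.106),("strip end",(565,109),.054),("scr",(565.5,72),.046)):
    print(n,"tool",(R.T@(f(*q,z)-p)*1000).round(1))
E
```

```text
bar end tool [78.8 -1.4 20.1]
strip end tool [75.9 -0.  72.1]
scr tool [88.9  0.2 80.1]
```

Emit:
arm_command([
  [0,0,0,0,0,0.15,1],
  [0,0,0,0,0,0.3,1],
  [0,0,0,0,0,0.4,1],
  [0,0,0,0,0,0.4,1],
])

```text
time_s: 8.82
tcp_pos: [0.4771, 0.0437, 0.1211]
ee_rot: [[0.219, -0.976, -0.0], [-0.976, -0.219, -0.0], [-0.0, 0.0, -1.0]]
wrist_force: [-0.8, 0.6, -0.8]
gripper_width: 0.138
gripper_force: 30.0
```

Emit:
arm_command([
  [0,0,0,0,0,0.1,1],
  [0,0,0,0,0,0.2,1],
  [0,0,0,0,0,0.3,1],
  [0,0,0,0,0,0.3,1],
  [0,0,0,0,0,0.3,1],
])

```text
time_s: 9.23
tcp_pos: [0.4772, 0.0438, 0.1181]
ee_rot: [[0.219, -0.976, -0.0], [-0.976, -0.219, -0.0], [0.0, 0.0, -1.0]]
wrist_force: [0.7, 0.6, -1.6]
gripper_width: 0.135
gripper_force: 30.0
```

Emit:
arm_command([
  [0,0,0,0,0,0.1,1],
  [0,0,0,0,0,0.2,1],
  [0,0,0,0,0,0.2,1],
  [0,0,0,0,0,0.2,1],
])

```text
time_s: 9.57
tcp_pos: [0.4772, 0.0438, 0.1162]
ee_rot: [[0.219, -0.976, -0.0], [-0.976, -0.219, -0.0], [0.0, 0.0, -1.0]]
wrist_force: [-0.3, 0.0, -1.1]
gripper_width: 0.136
gripper_force: 30.0
```

Emit:
arm_command([
  [0,0,0,0,0,0.1,1],
  [0,0,0,0,0,0.2,1],
  [0,0,0,0,0,0.3,1],
  [0,0,0,0,0,0.3,1],
  [0,0,0,0,0,0.3,1],
])

```text
time_s: 9.98
tcp_pos: [0.4772, 0.0438, 0.1132]
ee_rot: [[0.219, -0.976, -0.0], [-0.976, -0.219, -0.0], [0.0, 0.0, -1.0]]
wrist_force: [-0.1, -0.5, -1.6]
gripper_width: 0.133
gripper_force: 30.0
```

```bash
python3 -c "
from h import *
s=sense();print(s['tcp_pos'],s['wrist_force'],s['moment'])"
```

```text
[0.47720872 0.04378977 0.11315582] [-0.12488036 -0.47689162 -1.63488201] [ 0.00631952  0.11735191 -0.01197821]
```

Emit:
arm_command([
  [0,0,0,0,0,0.15,1],
  [0,0,0,0,0,0.3,1],
  [0,0,0,0,0,0.45,1],
  [0,0,0,0,0,0.6,1],
  [0,0,0,0,0,0.6,1],
])

```text
time_s: 10.4
tcp_pos: [0.477, 0.0437, 0.1069]
ee_rot: [[0.219, -0.976, -0.001], [-0.976, -0.219, -0.0], [0.0, 0.001, -1.0]]
wrist_force: [-0.1, 0.2, -0.7]
gripper_width: 0.135
gripper_force: 30.0
```

Emit:
arm_command([
  [0,0,0,0,0,0.15,1],
  [0,0,0,0,0,0.3,1],
  [0,0,0,0,0,0.45,1],
  [0,0,0,0,0,0.6,1],
  [0,0,0,0,0,0.75,1],
  [0,0,0,0,0,0.75,1],
])

```text
time_s: 10.9
tcp_pos: [0.4771, 0.0437, 0.0994]
ee_rot: [[0.219, -0.976, -0.001], [-0.976, -0.219, -0.0], [0.0, 0.001, -1.0]]
wrist_force: [0.3, -0.3, -1.2]
gripper_width: 0.128
gripper_force: 30.0
```

Emit:
arm_command([
  [0,0,0,0,0,0.15,1],
  [0,0,0,0,0,0.3,1],
  [0,0,0,0,0,0.45,1],
  [0,0,0,0,0,0.6,1],
  [0,0,0,0,0,0.7,1],
  [0,0,0,0,0,0.7,1],
])

```text
time_s: 11.4
tcp_pos: [0.4771, 0.0438, 0.0925]
ee_rot: [[0.219, -0.976, -0.001], [-0.976, -0.219, -0.0], [0.0, 0.001, -1.0]]
wrist_force: [0.4, -0.0, -1.8]
gripper_width: 0.136
gripper_force: 30.0
```

Emit:
arm_command([
  [0,0,0,0,0,0.05,1],
  [0,0,0,0,0,0.1,1],
  [0,0,0,0,0,0.15,1],
  [0,0,0,0,0,0.2,1],
  [0,0,0,0,0,0.25,1],
  [0,0,0,0,0,0.3,1],
  [0,0,0,0,0,0.3,1],
])

```text
time_s: 11.98
tcp_pos: [0.4774, 0.0438, 0.0901]
ee_rot: [[0.219, -0.976, 0.0], [-0.976, -0.219, -0.0], [0.0, -0.0, -1.0]]
wrist_force: [-1.3, 0.1, 2.3]
gripper_width: 0.135
gripper_force: 30.0
```

Contact is beginning as expected, with the bar at the strip top. I'll press on in small steps.

Emit:
arm_command([
  [0,0,0,0,0,0.05,1],
  [0,0,0,0,0,0.1,1],
  [0,0,0,0,0,0.15,1],
  [0,0,0,0,0,0.2,1],
  [0,0,0,0,0,0.2,1],
])

```text
time_s: 12.4
tcp_pos: [0.4777, 0.0439, 0.0894]
ee_rot: [[0.22, -0.975, 0.001], [-0.975, -0.22, -0.0], [0.0, -0.001, -1.0]]
wrist_force: [-3.9, 0.1, 11.2]
gripper_width: 0.135
gripper_force: 30.0
```

Emit:
arm_command([
  [0,0,0,0,0,0.05,1],
  [0,0,0,0,0,0.1,1],
  [0,0,0,0,0,0.15,1],
  [0,0,0,0,0,0.2,1],
  [0,0,0,0,0,0.2,1],
])

```text
time_s: 12.82
tcp_pos: [0.4777, 0.0438, 0.0875]
ee_rot: [[0.22, -0.975, 0.001], [-0.976, -0.22, -0.0], [0.0, -0.001, -1.0]]
wrist_force: [-3.4, 0.2, 11.8]
gripper_width: 0.135
gripper_force: 30.0
```

Emit:
arm_command([
  [0,0,0,0,0,0.05,1],
  [0,0,0,0,0,0.1,1],
  [0,0,0,0,0,0.15,1],
  [0,0,0,0,0,0.2,1],
  [0,0,0,0,0,0.25,1],
  [0,0,0,0,0,0.3,1],
  [0,0,0,0,0,0.3,1],
])

```text
time_s: 13.4
tcp_pos: [0.4777, 0.0439, 0.0845]
ee_rot: [[0.22, -0.975, 0.001], [-0.975, -0.22, -0.0], [0.0, -0.001, -1.0]]
wrist_force: [-3.6, 1.0, 12.4]
gripper_width: 0.134
gripper_force: 30.0
```

Emit:
arm_command([
  [0,0,0,0,0,0.05,1],
  [0,0,0,0,0,0.1,1],
  [0,0,0,0,0,0.15,1],
  [0,0,0,0,0,0.2,1],
  [0,0,0,0,0,0.2,1],
])

```text
time_s: 13.82
tcp_pos: [0.4777, 0.0439, 0.0825]
ee_rot: [[0.22, -0.975, 0.001], [-0.975, -0.22, -0.0], [0.0, -0.001, -1.0]]
wrist_force: [-3.4, -0.4, 11.6]
gripper_width: 0.134
gripper_force: 30.0
```

Emit:
arm_command([
  [0,0,0,0,0,0.04,1],
  [0,0,0,0,0,0.08,1],
  [0,0,0,0,0,0.12,1],
  [0,0,0,0,0,0.12,1],
])

```text
time_s: 14.15
tcp_pos: [0.4778, 0.0438, 0.0819]
ee_rot: [[0.22, -0.975, 0.001], [-0.975, -0.22, -0.0], [0.001, -0.001, -1.0]]
wrist_force: [-5.1, 0.6, 16.7]
gripper_width: 0.132
gripper_force: 30.1
```

Emit:
arm_command([
  [0,0,0,0,0,0.05,1],
  [0,0,0,0,0,0.05,1],
  [0,0,0,0,0,0.05,1],
])

```text
time_s: 14.4
tcp_pos: [0.4779, 0.0438, 0.0819]
ee_rot: [[0.221, -0.975, 0.002], [-0.975, -0.221, -0.0], [0.001, -0.002, -1.0]]
wrist_force: [-6.3, -0.0, 18.9]
gripper_width: 0.13
gripper_force: 30.1
```

The strip is on its hard stop, since force rises with no further motion. I'll relax the preload and then open.

Emit:
arm_command([
  [0,0,0,0,0,-0.1,1],
  [0,0,0,0,0,-0.2,1],
  [0,0,0,0,0,-0.2,1],
  [0,0,0,0,0,-0.2,0.4],
  [0,0,0,0,0,-0.2,0],
  [0,0,0,0,0,-0.2,0],
  [0,0,0,0,0,-0.2,0],
  [0,0,0,0,0,-0.2,0],
])

```text
time_s: 15.07
tcp_pos: [0.4772, 0.0438, 0.0807]
ee_rot: [[0.219, -0.976, -0.0], [-0.976, -0.219, -0.0], [0.0, 0.001, -1.0]]
wrist_force: [0.9, -0.4, -0.3]
gripper_width: 0.426
gripper_force: 0.0
```

```bash
python3 -c "
from h import *
s=sense();print(s['tcp_pos'],s['wrist_force'],s['gripper_width'],s['gripper_force'])"
```

```text
[0.47717153 0.04379195 0.08072129] [ 0.87151896 -0.39140191 -0.26061214] 0.42581656205209684 0.0
```

Released. Now I'll retreat straight up and check.

Emit:
arm_command([
  [0,0,0,0,0,-0.5,0],
  [0,0,0,0,0,-1.5,0],
  [0,0,0,0,0,-3,0],
  [0,0,0,0,0,-5,0],
  [0,0,0,0,0,-7.5,0],
  [0,0,0,0,0,-10,0],
  [0,0,0,0,0,-12,0],
  [0,0,0,0,0,-12,0],
])

```text
time_s: 15.73
tcp_pos: [0.48, 0.0445, 0.206]
ee_rot: [[0.22, -0.975, 0.01], [-0.975, -0.22, 0.003], [-0.0, -0.01, -1.0]]
wrist_force: [0.9, 0.1, -0.1]
gripper_width: 0.496
gripper_force: 0.0
```

Emit:
arm_command([
  [0,0,0,-3,0,0,0],
  [0,0,0,-6,0,0,0],
  [0,0,0,-9,0,0,0],
  [0,0,0,-9,0,0,0],
  [0,0,0,-9,0,0,0],
])

```text
time_s: 16.15
tcp_pos: [0.4571, 0.1326, 0.2009]
ee_rot: [[0.222, -0.975, -0.001], [-0.975, -0.222, -0.0], [0.0, 0.001, -1.0]]
wrist_force: [0.1, -0.4, 0.1]
gripper_width: 0.502
gripper_force: 0.0
```

```bash
python3 -c "
from h import *
c=cam('side'); q=proj(c,[.478,.043,.054]).astype(int); c2=cam('wrist')
A=cv2.resize(c['pixels'][q[1]-50:q[1]+50,q[0]-50:q[0]+50],(400,400),interpolation=cv2.INTER_CUBIC); B=cv2.resize(c2['pixels'][0:200,220:420],(400,400),interpolation=cv2.INTER_CUBIC)
cv2.imwrite('pics/w6.png',np.hstack([A,B])); print(sense()['tcp_pos'])"
```

```text
[0.45730081 0.13133856 0.20079635]
```

View pics/w6.png

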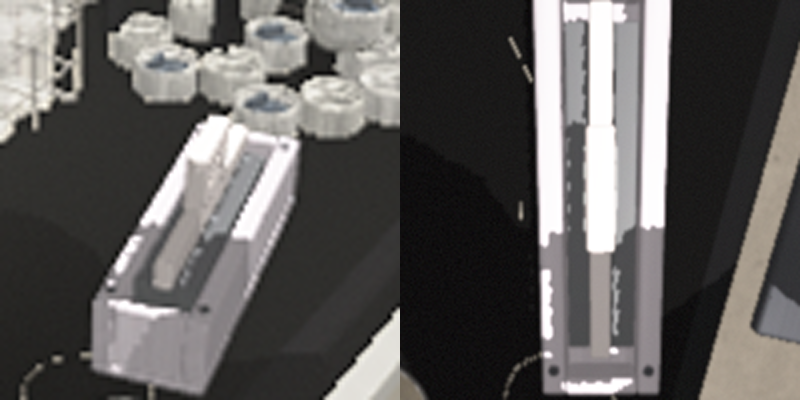

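The comb stands upright and centred in the strip (bar column about 600, rim mid 601), with the strip flush. I'll hand it in.

```bash
python3 -c "
from h import *
print(finish_job())"
```

```text
the job is handed in; nothing more can be done
None
```

The comb is seated in the well strip and the strip is pressed home on its hard stop. The comb was released upright and the job handed in at about 16 s; the wrist force during pressing peaked near 20 N. No verdict came back.

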